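Lock the camera module onto the microscope's inclined bayonet mount

TASK

Take the blue camera module out of its grey dock and fit it to the microscope's inclined tube: enter its two lugs through the slots marked by white dots, push it in against the spring, twist it clockwise (seen from its outer end) to the red dots and let it spring back out, so that the lugs sit locked in their notches. Let go of it, and leave the jar, magnifier, dish and the spanner on the microscope's base where they are.

Things in the scene. Friction and masses are not known exactly. Their poses are not given: they have to be found in the camera images.
- camera_center (a point): Middle of the blue grip block of the loose camera module (about 120 g). Axes: z up the module to its outer end, x along its lug line, y across the flats to grip. Block 40 (x) x 30 (y) x 46 (z) mm, white stripe on top along x. Same after half a turn about z. At the start it stands upright in the dock, this point 62 mm above the bench; lift straight up.
- camera_nose (a point): Flat nose of the module, on its axis, 60 mm below the block's middle. Barrel 31 mm diameter from here up to 32 mm (first 4 mm taper from 25 mm), then a 54 mm flange 5 mm thick, then the block. Two opposite lugs on the barrel (along +x and -x), 12 to 17 mm above the nose, 8 mm wide, reaching 20 mm from the axis.
- dock: Fixed grey round dock on the bench, 76 mm diameter, 34 mm high, with a 45 mm hole in which the module stands loosely (turned any way), its flange resting on the top. Origin at the centre of its underside.
- microscope: Fixed white microscope; base 220 (x) by 180 (y) by 36 mm, head up to 190 mm high, steel pillar (32 mm) at the back up to 260 mm. Origin under the centre of the base; -x is its front, towards which the inclined tube (54 mm diameter) rises, 35 degrees from vertical.
- socket: Bayonet socket, fixed in the tube's upper end. Origin: centre of the mouth, 245 mm above the bench; z outwards along the tube axis (35 degrees from vertical); x along the line of the two red dots. Bore 34 mm diameter. Nose meets the spring 15 mm deep (lugs then 3 mm into the slots); nose 27 mm deep: lugs free to turn; 30.5 mm: bottom; 22 mm: locked.
- slot_mark (a point): One of two white dots on the mouth's rim, 24.5 mm from the axis, each by an entry slot (12 mm wide, out to 22 mm from the axis). The slots lie +60 degrees about the socket's z (counter-clockwise seen from outside) from the red dots: enter with the module's x on this line (either way round).
- lock_mark (a point): One of two opposite red dots on the mouth's rim, each over a notch where a lug locks (12 mm wide, 5 mm deep in the underside of the 10 mm lip). Push about 29 mm deep at the slots, turn 60 degrees clockwise (seen from outside) until the module's x is on this line, let the spring lift it 7 mm. Stops bar turning further or the other way.
- plunger (a joint): Spring plunger in the socket: 0 m when out, grows as it is pushed in, 0.0155 at its stop. About 3.6 N at 0, rising by 0.6 N per mm to about 12.9 N at the stop. At least 0.012 when the lugs are deep enough to turn; about 0.007 when locked.
- jar_center (a point): Centre of a loose amber specimen jar with a yellow cap, 56 mm diameter, 85 mm high, standing on the bench. Leave alone.
- magnifier: Loose black hand magnifier lying on the bench: lens ring 68 mm diameter, 10 mm thick, handle 16 mm wide reaching to 105 mm along -x from the origin (underside of the lens centre). Leave alone.
- dish: Loose small white dish, 84 mm diameter, 18 mm high, on the bench; origin under its centre. Leave alone.
- spanner: Loose small steel spanner, 85 mm long, lying on the microscope's base under the head. Leave alone.
There are look-alikes about, which are no part of the job. Of the things like the part that bears camera_center, leave any that is brown, pink or turquoise; of the rest the larger one is meant.

How it is judged:
By the outcome, as a careful person would: the job done as asked, in the order asked, and still so for the second after the job is handed in, with the robot touching nothing.
It also fails if it takes over 54 s, if anything falls off the work surface, if the arm or the gripper's body presses on something with over 40 N, if the wrist force passes 120 N, or if a joint passes its speed limit or range.

ROBOT

A 6-joint arm with a two-finger parallel gripper is mounted at the origin on the work surface. World frame = base frame: x ahead of the robot, y to its left, z up, the work surface at z = 0. Lengths are in m, angles in rad, forces in N, time in s.
With the tool pointing down it reaches from about 0.35 to 0.775 m from the base axis. Payload 7.3 kg.
Tool frame: the origin (TCP) lies midway between the tips of the shut fingers; the grasp point (between the pads) lies env.grip_point_offset behind it (env.grip_point_offset is the distance from the TCP to the grasp point, in m); z points along the fingers, y is the line along which they close (so a half turn about z gives the same grasp; the last joint's range is limited). The gripper opens to 92 mm and grips with 3 to 60 N. Pads are 19 mm wide; open, the fingers measure 130 mm over their backs; the gripper's body (75 mm by 190 mm) begins 47 mm behind the grasp point.
Start: joints at [1.021, 0.342, 1.524, -0, 1.275, -0.146], TCP at [0.206, 0.483, 0.227] pointing down, gripper open.
Joint ranges: [-2.53, 2.53], [-0.77, 2.02], [0.04, 2.7], [-1, 4.14], [0.28, 2.66], [-3.11, 3.11]. Speed limits (rad/s): [2.57, 2.57, 3.14, 3.14, 3.14, 3.14].

INTERFACE

Orientations are given as a unit quaternion [w, x, y, z].
In Python, from cell import sensors, cams, env, models gives the robot as it stands.
- The arm moves only by the shell command python3 -m jog 'ROWS' [FORCE]. ROWS is JSON, a list of rows, each a list of 3 entries, a list of its own where there are three numbers: the shift along the tool's x, y, z in mm, then the turn, a rotation vector about the tool's x, y, z in rad, then the closure in counts, from 0 (fully open) to 255 (shut). A call has 1 to 20 rows; each row is the pose to reach, as a shift and turn from the pose commanded when the call began, along the tool's axes at that moment; what a row does not reach only later rows make up. A row lasts 1/10 s, in which the tool goes at most 50 mm and 8.59 degrees, less where a joint would pass 70% of its speed; a pose out of reach is approached as far as the arm can. A call with a gripper value outside its range is refused whole. The fingers move at their own pace and stop on an object; FORCE is the grip in N (left out, the last holds). Time passes only in rows, so rows that repeat a pose let the fingers close. It gives the time, the measured TCP pose, the force, the opening and the grip force at its end, in the units of the state.
- sensors.state(): the state, without advancing time (a new reading comes with each control period).
- cams.grab_frame(name): name is "scene" or "side" or "wrist"; returns the picture (384x512x3 uint8, blue, green, red); there is no depth.
- cams.camera_info(name): a dict with "fx", "fy", "cx", "cy" (pixels), "k1" (the pictures are not rectified: a ray, as slopes to the right and down, at radius r is drawn at 1 + k1 r^2 times it, then the intrinsics apply), "extrinsics" (4x4, takes a point from camera to world coordinates). Camera axes: x right, y up, looking along -z (the intrinsics and any distortion apply to the point x, -y, -z); pixel columns grow to the right and rows downward; lengths in m; the calibration is good to about 2 mm. A picture is of the moment at which its call begins: read the wrist's pose just before it. camera_info takes no time and is no camera call; for the wrist camera it gives the pose at the moment of the call.
- env.job_done(): hands the job in; it is judged then, once.
Trained networks look in the newest picture that a camera, given by its name, has taken for a name from the list of things; names that differ only in an ending like _2 or _b are one class to them, and where a whole thing is asked for, a point or a joint stands for the part that bears it (a point fixed in the world has none). Each returns a list of dicts, best first, with "confidence" (0 to 1); they miss things now and then, are a little off and sometimes report something else, mostly with a low value. They report only what shows in the picture. A call takes as long as a camera call. They do not tell look-alikes from the thing itself.
- models.find_in(camera, name): "at" ([x, y, z] in m, in world coordinates, good to about 4 mm: the middle of the surface that is visible of it).
- models.spot_point(camera, name): "at" ([x, y, z] in m, in world coordinates, good to about 4 mm: a listed point, or the origin of a listed thing).
The state is a dict: "time": time; "joint_pos": joint angles; "dq": joint speeds; "effort": joint torques, N m; "eef_pos": TCP position; "tcp_rot": TCP orientation; "ft_force": force on the tool from outside, world axes, zero at the start; "torque": the same for the moment, N m; "opening": finger opening in m; "grip_force": force on a finger pad.
Only numpy, scipy, OpenCV 4.12 (cv2) and the standard library are available. Lean on these libraries where they do the work, as an engineer would, in place of code of your own. Each camera call takes 0.05 s, during which the arm holds its last target. There are 200 camera calls.

## Working session

There is one attempt and no reset: what is moved stays moved. The work goes in short steps, Python scripts to look and compute and a shell command to move; the robot and the scene stay as the last step left them, time stands still between calls to the robot, and variables do not carry over. Pictures are saved under pics/ and viewed, at most 10 in all, crops included, and the job is handed in when it is done.

```bash
mkdir -p pics; ls
python3 - <<'E'
from cell import sensors,cams,env,models
import cv2,numpy as np
print(sensors.state(), env.grip_point_offset)
a=cams.grab_frame("scene");b=cams.grab_frame("side")
cv2.imwrite("pics/a.png",np.vstack([cv2.resize(a,(800,600))]));cv2.imwrite("pics/b.png",cv2.resize(b,(800,600)))
for c in("scene","side"):
  i=cams.camera_info(c);print(c,i)
  for n in("camera_center","socket","slot_mark","lock_mark","microscope","dock","jar_center","magnifier","dish"):
    print(c,n,[(np.round(d["at"],4).tolist(),round(d["confidence"],2)) for d in models.spot_point(c,n)])
E
```

```text
pics
{'time': 0.0, 'joint_pos': array([ 1.02096883e+00,  3.42731344e-01,  1.52502681e+00, -3.89020400e-05,
        1.27536630e+00, -1.45972883e-01]), 'dq': array([ 0.00103031, -0.00192455, -0.00119811, -0.00083722,  0.00077547,
       -0.00105485]), 'effort': array([-1.97979352e-03, -4.31248212e+01, -2.44217813e+01,  7.16175302e-02,
        5.61544276e-02, -1.45455815e-04]), 'eef_pos': array([0.20607127, 0.48242714, 0.22603706]), 'tcp_rot': array([-2.43625007e-04,  2.00552226e-01,  9.79682713e-01, -7.26358949e-04]), 'ft_force': array([-0.14344347,  0.71270556, -1.4148113 ]), 'torque': array([ 0.04965315, -0.02530802,  0.03591369]), 'grip_force': 0.0, 'opening': 0.09149671282134794} 0.0188
scene {'fx': 396.64384523656565, 'fy': 396.64384523656565, 'cx': 257.1341002538928, 'cy': 204.60787950181685, 'k1': -0.13243200464731295, 'extrinsics': array([[ 0.82137531, -0.32058371,  0.47177186,  1.01007006],
       [ 0.57037825,  0.45677605, -0.68265972, -0.67274827],
       [ 0.0033555 ,  0.82980824,  0.55803855,  0.68131381],
       [ 0.        ,  0.        ,  0.        ,  1.        ]])}
scen
[... 978 characters left out ...]
        ]])}
side camera_center [([0.5327, -0.1747, 0.0609], 0.8), ([0.526, -0.2694, 0.0648], 0.77), ([0.5182, -0.3637, 0.0393], 0.66), ([0.442, -0.336, 0.0584], 0.58), ([0.4359, -0.251, 0.0455], 0.52)]
side socket [([0.5764, -0.0103, 0.2479], 0.69), ([0.5261, -0.2684, 0.0008], 0.52)]
side slot_mark [([0.5941, -0.0006, 0.2588], 0.85)]
side lock_mark [([0.5916, -0.0224, 0.2515], 0.79)]
side microscope [([0.6477, -0.0134, 0.0003], 0.79)]
side dock [([0.5296, -0.2642, 0.0044], 0.71), ([0.5957, 0.0013, 0.2615], 0.66)]
side jar_center [([0.4539, 0.2644, 0.0424], 0.89)]
side magnifier [([0.707, -0.3218, -0.0026], 0.62), ([0.5761, -0.0102, 0.2485], 0.52)]
side dish [([0.6749, 0.3378, 0.002], 0.65)]
```

View pics/a.png

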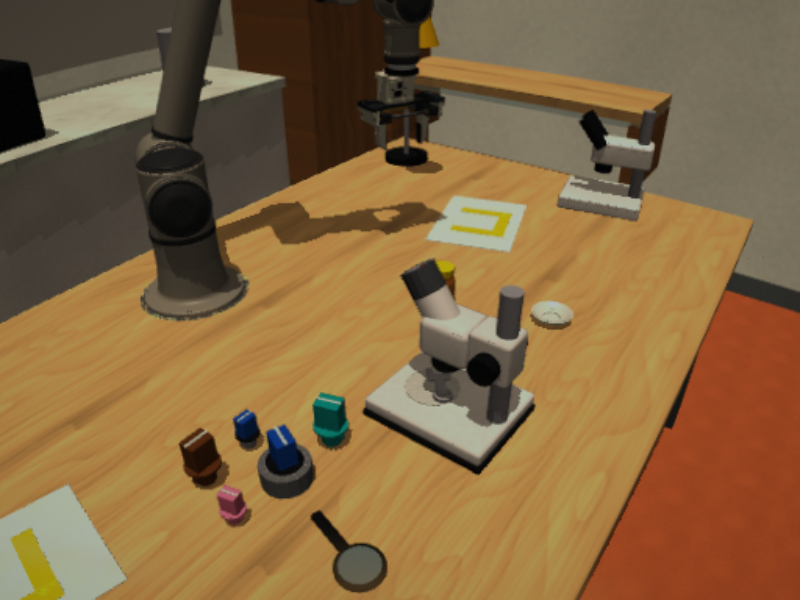

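View pics/b.png

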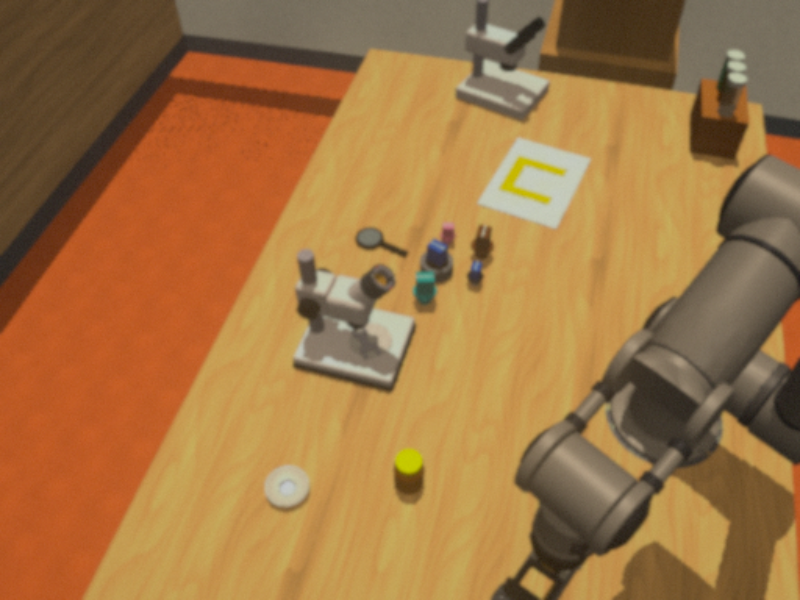

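The docked blue module is at about (0.528, -0.268) and the others nearby are look-alikes. The small blue one is the smaller copy. The socket is at about (0.576, -0.010, 0.245), with the tube rising towards -x. I'll write the helper and compute the approach.

```bash
cat > h.py <<'E'
from cell import sensors,cams,env,models
import cv2,numpy as np
from scipy.spatial.transform import Rotation as R
G=env.grip_point_offset
def pose():
    s=sensors.state();q=s["tcp_rot"];return s["eef_pos"],R.from_quat([q[1],q[2],q[3],q[0]]),s
def rel(p,Rt):
    p0,R0,_=pose()
    print("shift mm",np.round(R0.inv().apply(p-p0)*1e3,1),"turn",np.round((R0.inv()*Rt).as_rotvec(),3))
def down(az): # tool z down, tool y at azimuth az (rad)
    y=np.array([np.cos(az),np.sin(az),0]);z=np.array([0,0,-1.]);return R.from_matrix(np.c_[np.cross(y,z),y,z])
def project(c,P):
    i=cams.camera_info(c);E=i["extrinsics"];q=(np.atleast_2d(P)-E[:3,3])@E[:3,:3]
    a=np.c_[q[:,0],-q[:,1]]/-q[:,2:];a=a*(1+i["k1"]*(a**2).sum(1,keepdims=True))
    return np.c_[a[:,0]*i["fx"]+i["cx"],a[:,1]*i["fy"]+i["cy"]]
def ray(c,px,info=None):
    i=info or cams.camera_info(c);E=i["extrinsics"]
    d=(np.atleast_2d(px)-[i["cx"],i["cy"]])/[i["fx"],i["fy"]];a=d.copy()
    for _ in range(20):a=d/(1+i["k1"]*(a**2).sum(1,keepdims=True))
    v=np.c_[a[:,0],-a[:,1],-np.ones(len(a))]@E[:3,:3].T
    return E[:3,3],v/np.linalg.norm(v,axis=1,keepdims=True)
E
python3 - <<'E'
from h import *
p,Rt,_=pose()
i=cams.camera_info("wrist");E=i["extrinsics"];print("cam in tool",np.round(Rt.inv().apply(E[:3,3]-p),3),np.round(Rt.inv().as_matrix()@E[:3,:3],2),i["fx"])
az=np.arctan2(Rt.as_matrix()[1,1],Rt.as_matrix()[0,1]);print(az)
rel(np.array([.505,-.24,.26]),down(az-1.49))
E
```

```text
cam in tool [ 0.078  0.    -0.158] [[ 0.    0.96  0.29]
 [ 1.   -0.    0.  ]
 [ 0.    0.29 -0.96]] 346.09862822301227
1.166983259167353
shift mm [-558.7 -547.3  -33.3] turn [ 0.   -0.    1.49]
```

```bash
python3 -m jog '[[[-40,-40,-60],[0,0,0.1],0],[[-80,-80,-100],[0,0,0.2],0],[[-120,-118,-120],[0,0,0.3],0],[[-160,-157,-120],[0,0,0.4],0],[[-195,-192,-120],[0,0,0.5],0],[[-230,-226,-120],[0,0,0.6],0],[[-265,-260,-120],[0,0,0.7],0],[[-300,-294,-120],[0,0,0.8],0],[[-335,-328,-120],[0,0,0.9],0],[[-370,-362,-120],[0,0,1.0],0],[[-405,-397,-110],[0,0,1.1],0],[[-440,-431,-100],[0,0,1.2],0],[[-475,-465,-80],[0,0,1.3],0],[[-510,-500,-60],[0,0,1.4],0],[[-540,-530,-40],[0,0,1.49],0],[[-559,-547,-33],[0,0,1.49],0],[[-559,-547,-33],[0,0,1.49],0],[[-559,-547,-33],[0,0,1.49],0],[[-559,-547,-33],[0,0,1.49],0]]'
python3 - <<'E'
from h import *
f=cams.grab_frame("wrist");cv2.imwrite("pics/w1.png",cv2.resize(f,(800,600)))
for n in("camera_center","dock"):
  print(n,[(np.round(d["at"],4).tolist(),round(d["confidence"],2)) for d in models.spot_point("wrist",n)])
E
```

```text
time: 2.9
eef_pos: [0.5051, -0.2399, 0.2591]
tcp_rot: [-0.001, 0.812, 0.584, -0.0]
ft_force: [1.0, 0.4, -0.2]
opening: 0.0919
grip_force: 0.0
camera_center [([0.4348, -0.3417, 0.0603], 0.88), ([0.5218, -0.3658, 0.0373], 0.8), ([0.434, -0.2493, 0.0433], 0.77), ([0.532, -0.1752, 0.058], 0.67), ([0.5281, -0.2681, 0.061], 0.63)]
dock []
```

View pics/w1.png

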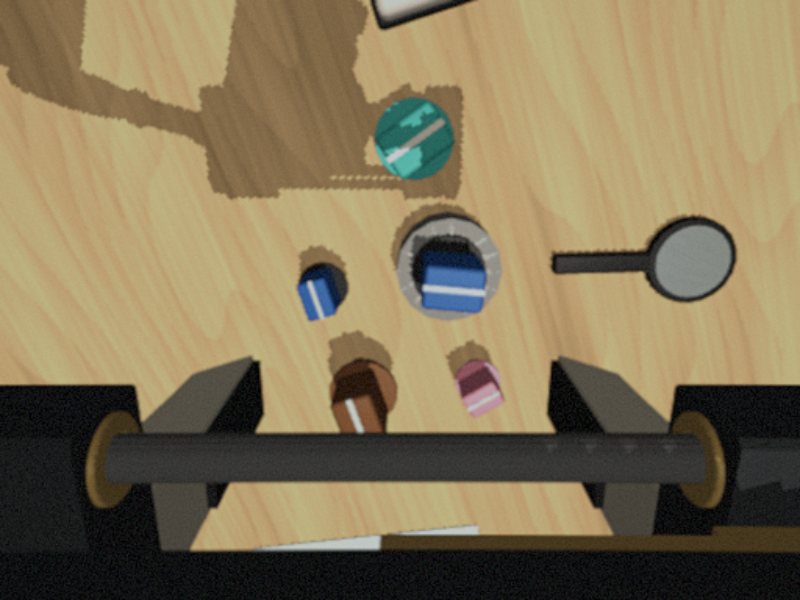

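The wrist view shows the docked blue module with its white stripe running from about (423,288) to (485,293) in the 800-pixel picture. The dock ring is centred near (450,268).

Run:
```python
from h import *
f=cv2.imread("pics/w1.png");r=f[270:310,410:500].astype(int)
m=(r.min(2)>150);ys,xs=np.nonzero(m);print(len(xs))
P=np.c_[xs+410,ys+270]
print(P.min(0),P.max(0),P.mean(0))
c,v=ray("wrist",(P+.5)*.64-.5); X=c+v*((.085-c[2])/v[:,2])[:,None]
print(X.mean(0)); u=np.linalg.svd((X-X.mean(0))[:,:2])[2][0];x_az=np.arctan2(u[1],u[0]);print("x az",x_az, np.ptp((X-X.mean(0))[:,:2]@u))
ctr=X.mean(0)
for az in(x_az+np.pi/2,x_az-np.pi/2):rel(np.r_[ctr[:2],.062-G+.002],down(az));print(az)
rel(np.r_[ctr[:2],.15],down(az))
```

```text
437
[410 270] [494 301] [455.06864989 289.86270023]
[ 0.53045172 -0.26768243  0.085     ]
x az 2.8202424745367587 0.0539492405282277
shift mm [-19.5  32.7 215.5] turn [ 1.00e-03 -1.00e-03  1.57e+00]
4.391038801331655
shift mm [-19.5  32.7 215.5] turn [ 1.000e-03  1.000e-03 -1.571e+00]
1.2494461477418621
shift mm [-19.5  32.8 110.7] turn [ 1.000e-03  1.000e-03 -1.571e+00]
```

Run:
```python
from h import *
f=cv2.imread("pics/w1.png");r=f[270:315,410:500].astype(int)
m=(r[...,2]>130)&(r.min(2)>130);n,l,s,_=cv2.connectedComponentsWithStats(m.astype(np.uint8));print(s)
k=[i for i in range(1,n) if l[21,40]==i or l[20,45]==i] or [1+np.argmax(s[1:,4])]
ys,xs=np.nonzero(l==k[0]);P=np.c_[xs+410,ys+270];print(P.min(0),P.max(0),len(P))
c,v=ray("wrist",(P+.5)*.64-.5); X=c+v*((.085-c[2])/v[:,2])[:,None]
ctr=X.mean(0);u=np.linalg.svd((X-ctr)[:,:2])[2][0];x=np.arctan2(u[1],u[0]);print(ctr,"x az",x,np.ptp((X-ctr)[:,:2]@u))
for az in(x+np.pi/2,x-np.pi/2):print(az);rel(np.r_[ctr[:2],.062-G+.002],down(az))
```

```text
[[   0    0   90   45 2922]
 [  13    0   77   35  798]
 [   0   11   29   34  257]
 [  69   38    4    5    8]
 [  30   42   16    3   43]
 [  48   43   14    2   22]]
[423 270] [499 304] 798
[ 0.5402636 -0.2692352  0.085    ] x az 2.922922579791784 0.04922424670865597
4.493718906586681
shift mm [-17.8  42.5 215.5] turn [ 1.000e-03 -1.000e-03  1.468e+00]
1.3521262529968876
shift mm [-17.8  42.5 215.5] turn [ 1.000e-03  1.000e-03 -1.674e+00]
```

Run:
```python
from h import *
P=np.array([[423,288.5],[485,293]])
c,v=ray("wrist",(P+.5)*.64-.5); X=c+v*((.085-c[2])/v[:,2])[:,None]
ctr=X.mean(0);u=X[1]-X[0];x=np.arctan2(u[1],u[0]);print(ctr,"x az",x,np.linalg.norm(u))
for az in(x+np.pi/2,x-np.pi/2):print(az);rel(np.r_[ctr[:2],.062-.0188+.0188],down(az));rel(np.r_[ctr[:2],.062-G],down(az))
print(pose()[2]["joint_pos"])
```

```text
[ 0.5296503  -0.26803627  0.085     ] x az -0.3974615718303543 0.04002555390157334
1.1733347549645423
shift mm [-20.1  32.  198.7] turn [ 1.000e-03  1.000e-03 -1.495e+00]
shift mm [-20.1  32.  217.5] turn [ 1.000e-03  1.000e-03 -1.495e+00]
-1.9682578986252508
shift mm [-20.1  32.  198.7] turn [ 1.000e-03 -1.000e-03  1.646e+00]
shift mm [-20.1  32.  217.5] turn [ 1.000e-03 -1.000e-03  1.646e+00]
[-5.78701366e-01  3.81195113e-01  1.37056893e+00  3.00212621e-04
  1.38871107e+00 -2.56926368e-01]
```

```bash
python3 -m jog '[[[-5,8,20],[0,0,-0.14],60],[[-10,16,50],[0,0,-0.28],116],[[-15,24,80],[0,0,-0.42],116],[[-20,32,100],[0,0,-0.56],116],[[-20,32,110],[0,0,-0.7],116],[[-20,32,110],[0,0,-0.84],116],[[-20,32,110],[0,0,-0.98],116],[[-20,32,110],[0,0,-1.12],116],[[-20,32,110],[0,0,-1.26],116],[[-20,32,110],[0,0,-1.4],116],[[-20,32,115],[0,0,-1.495],116],[[-20,32,120],[0,0,-1.495],116],[[-20,32,120],[0,0,-1.495],116]]' 40
python3 - <<'E'
from h import *
f=cams.grab_frame("wrist");cv2.imwrite("pics/w2.png",f)
rel(np.r_[.5297,-.268,.062-G+.002],down(1.173))
C=np.array([.5297,-.268,.085]);u=np.array([np.cos(-.397),np.sin(-.397),0])*.02
print(project("wrist",[C-u,C+u]))
E
```

```text
time: 4.35
eef_pos: [0.5292, -0.268, 0.1397]
tcp_rot: [-0.0, 0.199, 0.98, 0.0]
ft_force: [0.5, 0.2, 0.1]
opening: 0.05
grip_force: 0.0
shift mm [-0.2  0.4 94.7] turn [ 0.    -0.    -0.003]
[[259.89086641 179.42883673]
 [260.04782249 237.01944286]]
```

View pics/w2.png

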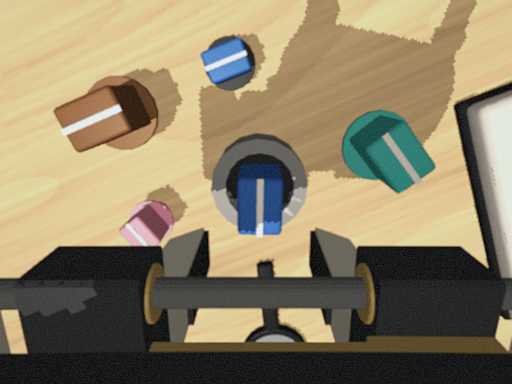

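The stripe runs from (260,179) to (260,237), exactly as predicted, so it is aligned between the fingers. Next I descend and grip.

```bash
python3 -m jog '[[[0,0,25],[0,0,0],116],[[0,0,50],[0,0,0],116],[[0,0,75],[0,0,0],116],[[0,0,90],[0,0,0],116],[[0,0,94],[0,0,0],116],[[0,0,94],[0,0,0],116],[[0,0,94],[0,0,0],200],[[0,0,94],[0,0,0],255],[[0,0,94],[0,0,0],255],[[0,0,94],[0,0,0],255],[[0,0,94],[0,0,0],255],[[0,0,94],[0,0,0],255]]' 40
python3 - <<'E'
from h import *
p,Rt,s=pose();print(p,s["joint_pos"],s["ft_force"])
E
```

```text
time: 5.6
eef_pos: [0.5299, -0.2691, 0.0466]
tcp_rot: [0.001, 0.198, 0.98, -0.0]
ft_force: [-0.3, 0.3, 6.3]
opening: 0.0297
grip_force: 40.0
[ 0.52985439 -0.26914277  0.04662322] [-5.99023992e-01  6.54597054e-01  1.54101582e+00  2.71636451e-04
  9.44485859e-01 -1.77112537e+00] [-0.28880449  0.3177434   6.32630936]
```

```bash
cat >> h.py <<'E'
TL=np.radians(35)
def socket(psi): # columns u (up/back), v, z ; psi = microscope yaw
    M=np.array([[np.cos(TL),0,-np.sin(TL)],[0,1,0],[np.sin(TL),0,np.cos(TL)]])
    return R.from_euler('z',psi).as_matrix()@M
def tool_at(psi,xang): # module x at angle xang (rad) in (u,v), tool y = x+90
    S=socket(psi);y=S@[np.cos(xang+np.pi/2),np.sin(xang+np.pi/2),0];z=-S[:,2]
    return R.from_matrix(np.c_[np.cross(y,z),y,z])
E
python3 -m jog '[[[0,0,-20],[0,0,0],255],[[0,0,-50],[0,0,0],255],[[0,0,-80],[0,0,0],255],[[0,0,-120],[0,0,0],255],[[0,0,-160],[0,0,0],255],[[0,0,-200],[0,0,0],255],[[0,0,-240],[0,0,0],255],[[0,0,-280],[0,0,0],255],[[0,0,-310],[0,0,0],255],[[0,0,-315],[0,0,0],255],[[0,0,-315],[0,0,0],255],[[0,0,-315],[0,0,0],255]]'
python3 - <<'E'
from h import *
psi=np.radians(-1.5);Rt=tool_at(psi,np.radians(27));c=np.array([.576,-.0103,.245])
t=c-Rt.as_matrix()@[.05,0,.105]
print(t);rel(t,Rt);print(pose()[2]["joint_pos"])
E
```

```text
time: 6.8
eef_pos: [0.5289, -0.2687, 0.3584]
tcp_rot: [-0.002, 0.198, 0.98, 0.001]
ft_force: [0.4, 0.3, -1.6]
opening: 0.03
grip_force: 40.0
[0.5528703  0.01301298 0.35656398]
shift mm [ 87.3 268.9   2.4] turn [ 0.033 -0.631 -0.817]
[-5.99221585e-01  4.21638733e-01  1.04886790e+00  1.41742979e-05
  1.67486110e+00 -1.77110768e+00]
```

```bash
python3 -m jog '[[[8,24,-10],[0.003,-0.063,-0.082],255],[[17,54,-20],[0.007,-0.126,-0.163],255],[[26,81,-25],[0.01,-0.189,-0.245],255],[[35,108,-25],[0.013,-0.252,-0.327],255],[[44,134,-25],[0.017,-0.316,-0.409],255],[[52,161,-25],[0.02,-0.379,-0.49],255],[[61,188,-25],[0.023,-0.442,-0.572],255],[[70,215,-15],[0.026,-0.505,-0.654],255],[[79,242,-8],[0.03,-0.568,-0.735],255],[[87,269,2],[0.033,-0.631,-0.817],255],[[87,269,2],[0.033,-0.631,-0.817],255],[[87,269,2],[0.033,-0.631,-0.817],255],[[87,269,2],[0.033,-0.631,-0.817],255],[[87,269,2],[0.033,-0.631,-0.817],255]]'
python3 - <<'E'
from h import *
p,Rt,s=pose();print(s["joint_pos"],Rt.as_matrix()[:,2])
f=cams.grab_frame("wrist");cv2.imwrite("pics/w3.png",cv2.resize(f,(800,600)));cv2.imwrite("pics/w3raw.png",f)
for n in("socket","slot_mark","lock_mark"):
  print(n,[(np.round(d["at"],4).tolist(),round(d["confidence"],2)) for d in models.spot_point("wrist",n)])
E
```

```text
time: 8.2
eef_pos: [0.5541, 0.0117, 0.3589]
tcp_rot: [0.292, -0.21, 0.93, -0.075]
ft_force: [0.0, 0.9, -1.6]
opening: 0.0298
grip_force: 40.0
[-0.16047015 -0.00540039  1.74651168  0.10484597  0.7935925  -2.22520925] [ 0.57556301 -0.01758528 -0.81756833]
socket [([0.5724, -0.0053, 0.2481], 0.96)]
slot_mark []
lock_mark [([0.593, -0.0204, 0.2625], 0.81)]
```

View pics/w3.png

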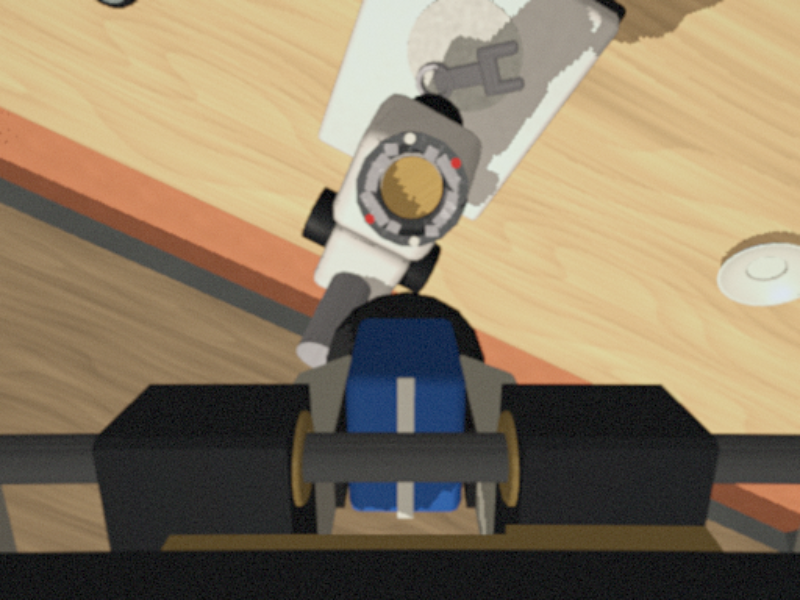

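White dots show at (410,139) and (414,240), and red dots at (456,162) and (369,218). The module is gripped straight, with its stripe near column 405. I'll fit the socket pose from the four dots.

```bash
cat >> h.py <<'E'
from scipy.optimize import least_squares
def fit(img,W,Rd,rad=5):
    b,g,r=[img[...,k].astype(int) for k in range(3)]
    mw=np.clip(np.minimum(np.minimum(b,g),r)-130,0,None);mr=np.clip(r-g-50,0,None)
    def cen(p,m):
        x,y=np.round(p).astype(int);w=m[y-rad:y+rad+1,x-rad:x+rad+1];yy,xx=np.mgrid[y-rad:y+rad+1,x-rad:x+rad+1]
        return [(w*xx).sum()/w.sum(),(w*yy).sum()/w.sum()]
    px=np.array([cen(p,mw) for p in W]+[cen(p,mr) for p in Rd]);print(px.round(2).tolist())
    def pts(q):
        a=q[3]+np.radians([60,240,0,180]);S=socket(q[2])
        return np.array([q[0],q[1],.245])+.0245*(np.c_[np.cos(a),np.sin(a),0*a]@S.T)
    def res(q):
        e=project("wrist",pts(q))-px
        return np.r_[e.ravel(),(q[2]+.026)/.05]
    best=min((least_squares(res,[.576,-.01,-.02,a]) for a in np.radians([-33,147])),key=lambda s:s.cost)
    print("fit",best.x.round(4),"deg",np.degrees(best.x[2:]).round(2),"res",best.fun.round(2));return best.x
E
python3 - <<'E'
from h import *
f=cv2.imread("pics/w3raw.png")
W=(np.array([[410,139],[414,240]])+.5)*.64-.5;D=(np.array([[456,162],[369,218]])+.5)*.64-.5
for Ws in(W,W[::-1]):
  q=fit(f,W if Ws is W else Ws,D)
p,Rt,_=pose()
print("stripe ends pred",project("wrist",[p+Rt.apply([s*.02,0,-G-.0034+.003-.0230+.0034]) for s in(-1,1)])/.64)
E
```

```text
[[261.89, 88.17], [264.63, 155.44], [291.37, 103.9], [236.18, 139.6]]
fit [ 0.5765 -0.0093 -0.0212  2.6077] deg [ -1.21 149.41] res [ 0.04  0.19  0.03 -0.96 -0.07  0.36  0.05  0.27  0.1 ]
[[264.63, 155.44], [261.89, 88.17], [291.37, 103.9], [236.18, 139.6]]
fit [ 0.5791 -0.0079 -1.9306  4.7244] deg [-110.61  270.69] res [-12.19 -43.93  11.38  49.17  -5.43   4.88   8.07   0.64 -38.09]
stripe ends pred [[405.90135875 525.07248272]
 [406.1017696  385.88904045]]
```

Run:
```python
from h import *
f=cv2.imread("pics/w3raw.png").astype(int)
for y in list(range(236,248))+list(range(322,338)): print(y,f[y,246:272:2].min(1).tolist(), end=' | ' if y%2 else '\n')
```

```text
236 [14, 18, 21, 24, 28, 27, 18, 21, 1, 21, 26, 15, 27]
237 [13, 12, 23, 22, 27, 23, 23, 24, 32, 28, 31, 27, 16] | 238 [19, 25, 24, 26, 14, 19, 20, 30, 31, 12, 25, 26, 23]
239 [16, 16, 23, 31, 27, 15, 15, 24, 8, 27, 17, 12, 25] | 240 [39, 28, 29, 2, 20, 39, 26, 38, 38, 33, 20, 30, 20]
241 [21, 27, 23, 26, 61, 84, 83, 84, 84, 72, 34, 28, 21] | 242 [27, 33, 17, 29, 105, 124, 127, 125, 123, 123, 39, 32, 20]
243 [27, 19, 33, 19, 125, 143, 141, 140, 141, 132, 46, 26, 29] | 244 [29, 41, 25, 11, 128, 148, 144, 148, 147, 137, 49, 26, 28]
245 [33, 31, 33, 33, 128, 148, 146, 144, 147, 134, 42, 26, 28] | 246 [37, 28, 35, 24, 124, 147, 143, 144, 145, 135, 45, 35, 40]
247 [33, 40, 40, 30, 126, 149, 144, 145, 146, 137, 47, 29, 34] | 322 [38, 32, 35, 25, 131, 149, 146, 147, 146, 122, 18, 32, 30]
323 [34, 33, 34, 25, 125, 145, 142, 145, 147, 120, 34, 31, 39] | 324 [37, 34, 37, 33, 130, 143, 143, 139, 142, 117, 33, 29, 30]
325 [30, 36, 46, 44, 130, 142, 144, 146, 146, 123, 26, 42, 46] | 326 [60, 66, 67, 67, 137, 144, 148, 146, 144, 119, 53, 67, 61]
327 [108, 113, 117, 115, 161, 163, 146, 142, 144, 134, 104, 110, 109] | 328 [105, 105, 104, 105, 170, 189, 168, 151, 142, 120, 99, 98, 99]
329 [88, 85, 91, 88, 173, 205, 200, 170, 145, 120, 88, 86, 85] | 330 [87, 92, 90, 92, 164, 200, 202, 194, 165, 129, 92, 87, 88]
331 [93, 90, 92, 92, 141, 173, 174, 174, 164, 131, 90, 91, 95] | 332 [88, 88, 91, 92, 105, 116, 121, 121, 119, 104, 99, 93, 91]
333 [93, 89, 92, 93, 91, 92, 90, 91, 95, 99, 98, 94, 95] | 334 [90, 94, 88, 87, 89, 88, 93, 96, 97, 95, 101, 100, 98]
335 [87, 89, 92, 85, 92, 85, 85, 88, 91, 97, 97, 99, 97] | 336 [92, 85, 86, 82, 80, 82, 88, 85, 91, 92, 94, 95, 102]
337 [89, 85, 85, 86, 86, 88, 84, 85, 85, 89, 88, 99, 99] |
```

Run:
```python
from h import *
p,Rt,_=pose()
P=lambda x0,z,L: project("wrist",[p+Rt.apply([x0+s*L/2,0,z]) for s in(1,-1)])[:,1]
for L in(.038,.039,.04,.041):
  r=least_squares(lambda q:P(q[0],q[1],L)-[241,331.7],[0,-.0384],x_scale=.001);print(L,r.x,r.cost)
for z in(-.0374,-.0384,-.0394,-.0404):print(z,P(0,z,.04),P(.001,z,.04))
```

```text
0.038 [ 0.00675151 -0.045707  ] 1.6155871338926322e-27
0.039 [ 0.00485304 -0.04277328] 2.0194839173657902e-27
0.04 [ 0.00295456 -0.03983956] 1.2924697071141057e-26
0.041 [ 0.00105609 -0.03690584] 2.1002632740604218e-26
-0.0374 [245.30457516 333.66378927] [242.90605969 331.61821434]
-0.0384 [246.4899417  335.36097531] [244.07629387 333.30452428]
-0.0394 [247.69287775 337.08161359] [245.26390685 335.01417358]
-0.0404 [248.91377892 338.82619925] [246.46929064 336.74765576]
```

```bash
cat >> h.py <<'E'
Q=np.array([.5765,-.0093,.245]);PSI=np.radians(-1.2);SL=np.radians(29.4);NZ=.0446
def target(depth,ang=SL,x0=.002,y0=0):  # nose depth (m) into mouth
    Rt=tool_at(PSI,ang);return Q-Rt.apply([x0,y0,NZ-depth]),Rt
E
python3 - <<'E'
from h import *
rel(*target(-.008));print(pose()[0])
E
```

```text
shift mm [48.9  2.6 53.9] turn [-0.006  0.    -0.046]
[0.55387415 0.01214082 0.35884648]
```

```bash
python3 -m jog '[[[20,1,0],[-0.003,0,-0.02],255],[[40,2,5],[-0.006,0,-0.046],255],[[49,2.6,20],[-0.006,0,-0.046],255],[[49,2.6,35],[-0.006,0,-0.046],255],[[49,2.6,45],[-0.006,0,-0.046],255],[[49,2.6,50],[-0.006,0,-0.046],255],[[49,2.6,54],[-0.006,0,-0.046],255],[[49,2.6,54],[-0.006,0,-0.046],255],[[49,2.6,54],[-0.006,0,-0.046],255],[[49,2.6,54],[-0.006,0,-0.046],255]]'
python3 - <<'E'
from h import *
p,Rt,s=pose();rel(*target(-.008))
n=p+Rt.apply([.002,0,NZ]);print(n)
t=[]
for c in("scene","side"):
  f=cams.grab_frame(c);x,y=project(c,[Q])[0];x,y=int(x),int(y);print(c,x,y,project(c,[n,Q]).round(1).tolist())
  t.append(cv2.resize(f[y-36:y+24,x-40:x+40],(400,300),interpolation=cv2.INTER_CUBIC))
cv2.imwrite("pics/n.png",np.hstack(t))
E
```

```text
time: 9.4
eef_pos: [0.5476, -0.0071, 0.2893]
tcp_rot: [0.291, -0.233, 0.925, -0.079]
ft_force: [0.3, 0.9, -1.2]
opening: 0.0296
grip_force: 40.0
shift mm [ 0.3 -0.5  0.3] turn [0.    0.001 0.001]
[ 0.57181336 -0.0085937   0.25180414]
scene 266 169 [[264.8, 166.1], [266.3, 169.4]]
side 244 177 [[246.2, 176.2], [244.7, 177.3]]
```

View pics/n.png

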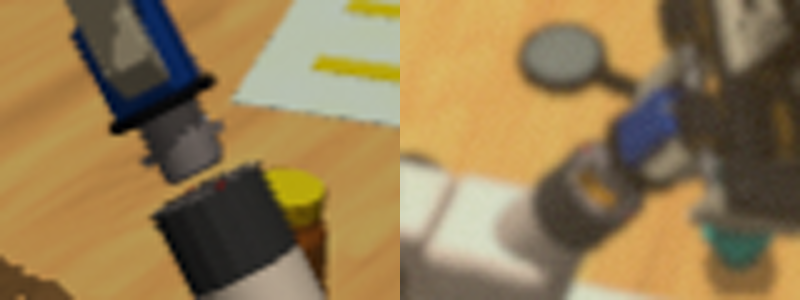

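The scene crop shows the barrel axis in line with the tube: nose centre near (196,170), mouth centre near (209,190), and the directions parallel. I'll start inserting.

```bash
python3 -m jog '[[[0,0,5],[0,0,0],255],[[0,0,9],[0,0,0],255],[[0,0,12],[0,0,0],255],[[0,0,14],[0,0,0],255],[[0,0,16],[0,0,0],255],[[0,0,16],[0,0,0],255],[[0,0,16],[0,0,0],255]]'
python3 - <<'E'
from h import *
p,Rt,s=pose();rel(*target(.008));print(Rt.inv().apply(s["ft_force"]),Rt.inv().apply(s["torque"]))
E
```

```text
time: 10.2
eef_pos: [0.5568, -0.0074, 0.2757]
tcp_rot: [0.29, -0.233, 0.925, -0.079]
ft_force: [0.2, -0.4, -1.6]
opening: 0.0299
grip_force: 40.0
shift mm [-0.  -0.6 -0.1] turn [0.001 0.    0.001]
[0.90550371 0.01864742 1.42728681] [-0.28984173  0.40669272  0.06486605]
```

```bash
python3 -m jog '[[[0,0,2],[0,0,0],255],[[0,0,4],[0,0,0],255],[[0,0,6],[0,0,0],255],[[0,0,8],[0,0,0],255],[[0,0,9],[0,0,0],255],[[0,0,9],[0,0,0],255],[[0,0,9],[0,0,0],255]]'
python3 - <<'E'
from h import *
p,Rt,s=pose();rel(*target(.017));print(Rt.inv().apply(s["ft_force"]),Rt.inv().apply(s["torque"]))
E
```

```text
time: 10.9
eef_pos: [0.5619, -0.0075, 0.2685]
tcp_rot: [0.29, -0.233, 0.925, -0.079]
ft_force: [-3.6, 0.1, 2.7]
opening: 0.0301
grip_force: 40.0
shift mm [-0.  -0.6  0. ] turn [0.001 0.001 0.001]
[ 1.17218769  0.68374715 -4.29860595] [-0.25226936  0.67469801  0.03698735]
```

The 5 N axial force matches the spring, so the lugs are in the slots. Next I push to 29 mm.

```bash
python3 -m jog '[[[0,0,3],[0,0,0],255],[[0,0,6],[0,0,0],255],[[0,0,9],[0,0,0],255],[[0,0,11],[0,0,0],255],[[0,0,12],[0,0,0],255],[[0,0,12],[0,0,0],255],[[0,0,12],[0,0,0],255]]'
python3 - <<'E'
from h import *
p,Rt,s=pose();rel(*target(.029));print(Rt.inv().apply(s["ft_force"]),Rt.inv().apply(s["torque"]),s["joint_pos"])
P,T=target(.029,SL-np.pi/3);rel(P,T)
for k in range(1,9):
  pk,Tk=target(.029,SL-k*np.pi/24);print(k,np.round(Rt.inv().apply(pk-target(.029)[0])*1e3,2))
E
```

```text
time: 11.6
eef_pos: [0.5687, -0.0077, 0.2588]
tcp_rot: [0.29, -0.233, 0.925, -0.079]
ft_force: [-8.2, -0.4, 6.0]
opening: 0.0298
grip_force: 40.0
shift mm [ 0.  -0.6  0.2] turn [0.    0.001 0.001]
[ 3.11114554  1.08455505 -9.56338715] [-0.33455872  1.02289843  0.05138479] [-0.209553    0.11238129  1.90731716  0.21600152  0.52927254 -2.42721336]
shift mm [ 1.  -2.3  0.2] turn [1.000e-03 0.000e+00 1.048e+00]
1 [ 0.02 -0.26 -0.  ]
2 [ 0.07 -0.52 -0.  ]
3 [ 0.15 -0.77 -0.  ]
4 [ 0.27 -1.   -0.  ]
5 [ 0.41 -1.22 -0.  ]
6 [ 0.59 -1.41 -0.  ]
7 [ 0.78 -1.59 -0.  ]
8 [ 1.   -1.73 -0.  ]
```

```bash
python3 -m jog '[[[0,0,0.8],[0,0,0],255],[[0.02,-0.26,0.8],[0,0,0.1],255],[[0.05,-0.4,0.8],[0,0,0.2],255],[[0.1,-0.6,0.8],[0,0,0.3],255],[[0.15,-0.77,0.8],[0,0,0.4],255],[[0.25,-1,0.8],[0,0,0.5],255],[[0.35,-1.15,0.8],[0,0,0.6],255],[[0.5,-1.3,0.8],[0,0,0.7],255],[[0.6,-1.43,0.8],[0,0,0.8],255],[[0.75,-1.55,0.8],[0,0,0.9],255],[[0.9,-1.67,0.8],[0,0,0.98],255],[[1,-1.73,0.8],[0,0,1.047],255],[[1,-1.73,0.8],[0,0,1.047],255],[[1,-1.73,0.8],[0,0,1.047],255]]'
python3 - <<'E'
from h import *
p,Rt,s=pose();print(Rt.inv().apply(s["ft_force"]),Rt.inv().apply(s["torque"]));rel(*target(.0298,SL-np.pi/3))
E
```

```text
time: 13.0
eef_pos: [0.5701, -0.0098, 0.2594]
tcp_rot: [0.293, 0.261, 0.917, 0.077]
ft_force: [-6.3, -0.2, 8.4]
opening: 0.0297
grip_force: 40.0
[  0.11950682  -0.50925336 -10.4857992 ] [0.38566337 0.33768006 0.04738699]
shift mm [ 1.  -1.   0.7] turn [0.002 0.003 0.001]
```

```bash
python3 -m jog '[[[0,0,-2],[0,0,0],255],[[0,0,-4],[0,0,0],255],[[0,0,-5.5],[0,0,0],255],[[0,0,-6.5],[0,0,0],255],[[0,0,-6.5],[0,0,0],255],[[0,0,-6.5],[0,0,0],255]]'
python3 - <<'E'
from h import *
p,Rt,s=pose();print(Rt.inv().apply(s["ft_force"]),Rt.inv().apply(s["torque"]));rel(*target(.022,SL-np.pi/3))
cv2.imwrite("pics/w5.png",cams.grab_frame("wrist"))
E
```

```text
time: 13.6
eef_pos: [0.5665, -0.0097, 0.2645]
tcp_rot: [0.293, 0.261, 0.917, 0.077]
ft_force: [-3.2, 0.4, 6.5]
opening: 0.0299
grip_force: 40.0
[-0.74024378  0.8749763  -7.15843267] [ 0.12520026  0.21858486 -0.01955856]
shift mm [ 0.9 -1.  -0.9] turn [0.002 0.003 0.001]
```

View pics/w5.png

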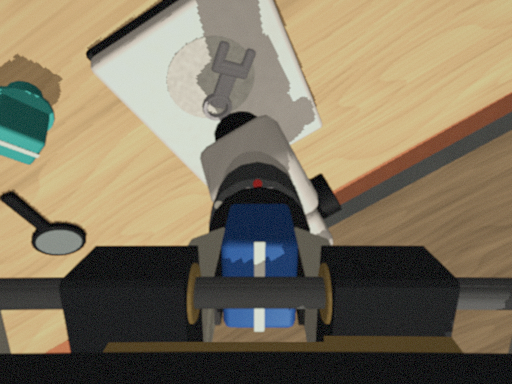

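The red dot at (257,183) sits in line with the module's stripe at column 260, so the twist is complete. I'll back off slightly further to confirm it is locked.

```bash
python3 -m jog '[[[0,0,-1],[0,0,0],255],[[0,0,-1.5],[0,0,0],255],[[0,0,-2],[0,0,0],255],[[0,0,-2],[0,0,0],255],[[0,0,-2],[0,0,0],255]]'
python3 - <<'E'
from h import *
p,Rt,s=pose();print(Rt.inv().apply(s["ft_force"]),Rt.inv().apply(s["torque"]));rel(*target(.022,SL-np.pi/3))
E
```

```text
time: 14.15
eef_pos: [0.5658, -0.0098, 0.2653]
tcp_rot: [0.292, 0.261, 0.917, 0.077]
ft_force: [5.9, 0.5, -2.0]
opening: 0.0299
grip_force: 40.0
[-2.83826265  2.4542715   5.01036158] [-0.46923945 -0.48085584  0.01082681]
shift mm [ 0.8 -0.9  0.2] turn [0.002 0.002 0.001]
```

The force reversed to a 5 N outward pull, which means the lugs are seated in the notches. I'll relax the pull, open the fingers and retreat along the axis.

```bash
python3 -m jog '[[[0,0,0.8],[0,0,0],255],[[0,0,0.8],[0,0,0],200],[[0,0,0.8],[0,0,0],110],[[0,0,0.8],[0,0,0],110],[[0,0,0.8],[0,0,0],110],[[0,0,0.8],[0,0,0],110],[[0,0,-15],[0,0,0],110],[[0,0,-35],[0,0,0],110],[[0,0,-60],[0,0,0],110],[[-20,0,-90],[0,0,0],110],[[-40,0,-110],[0,0,0],110],[[-50,0,-110],[0,0,0],110],[[-50,0,-110],[0,0,0],110],[[-50,0,-110],[0,0,0],110]]'
python3 - <<'E'
from h import *
f=cams.grab_frame("wrist");g=cams.grab_frame("scene");x,y=project("scene",[Q])[0].astype(int)
cv2.imwrite("pics/w6.png",np.hstack([cv2.resize(f[0:300,100:420],(400,375)),cv2.resize(g[y-50:y+50,x-53:x+53],(400,375))]))
for n in("camera_center","camera_nose"):print(n,[(np.round(d["at"],4).tolist(),round(d["confidence"],2)) for d in models.spot_point("scene",n)])
R_=socket(PSI);print("expected center",Q+R_[:,2]*.038)
E
```

```text
time: 15.55
eef_pos: [0.5355, -0.0342, 0.3775]
tcp_rot: [0.289, 0.261, 0.918, 0.077]
ft_force: [-0.1, -0.4, -0.2]
opening: 0.0523
grip_force: 0.0
camera_center [([0.4383, -0.2555, 0.0458], 0.9), ([0.4355, -0.3352, 0.0582], 0.9), ([0.5535, -0.0094, 0.2736], 0.7)]
camera_nose [([0.5911, -0.0091, 0.2313], 0.96), ([0.5284, -0.3664, 0.0008], 0.92), ([0.4356, -0.2537, -0.0007], 0.74), ([0.5306, -0.1709, -0.002], 0.67), ([0.4352, -0.3403, 0.002], 0.65), ([0.5315, -0.2695, -0.0006], 0.33)]
expected center [ 0.55470888 -0.00884354  0.27612778]
```

View pics/w6.png

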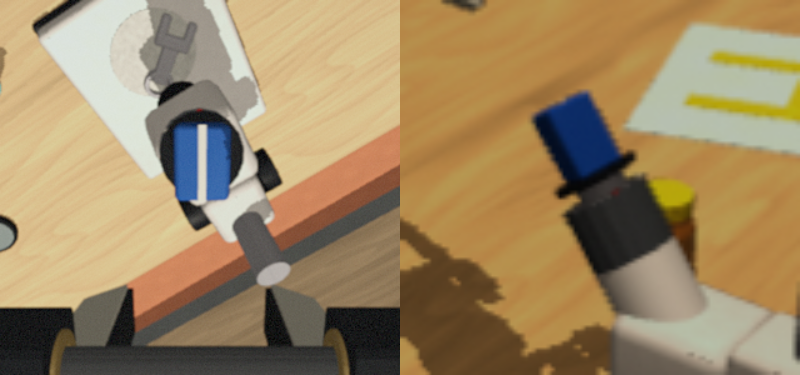

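The module sits straight in the tube with its stripe (column 203) in line with the red dot (200,112). The flange stands about 10 mm off the mouth, as expected when locked. The gripper is clear.

```bash
python3 -c "
from cell import env;print(env.job_done())"
```

```text
the job is handed in; nothing more can be done
None
```

The blue camera module is locked in the microscope's tube at the red dots and released. I left the jar, magnifier, dish and spanner alone, and the job was handed in at about 16 s.

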